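# Open the filter press and take out the filter cassette

### The job

Open the bench filter press: unscrew its brass wing nut anticlockwise until the collar under it stands clear of the lug's lips, swing the hinged bolt out of the slotted lug so that it drops forward, and flip the lid right over onto its rests so that its white inner face looks up. Then lift the blue filter cassette out by its knob and set it down gently, knob up, flat in the middle of the shallow white tray. Leave the other things on the bench where they are.

Things in the scene. Friction and masses are not known exactly. Their poses are not given: they have to be found in the camera images.
- press: Filter press, fixed: open steel box 120 (x) x 150 (y) x 75 high, walls 8, white inner floor at z = 25. Origin under the box's centre at bench level; -x side (towards the robot, more or less) has the swing bolt, +x side the lid hinge and, at x = 160 to 176, two rest posts for the flipped lid. Closed lid: z 75 to 83. Nothing else stands on its front or back.
- bolt_pivot (a point): Pivot of the swing bolt (axis along press y), at (-85, 0, 40) in the press frame, between two cheeks (|y| 8 to 18, z 27 to 53) that stand out of the front wall to x = -96. The upright bolt, 10 in diameter, stands in the slot of the lid's lug.
- lug (a point): On the bolt's axis at the top of the lid's slotted lug, press (-85, 0, 85) when closed. The lug is 40 wide (y) and runs from press x = -60 to -103; slot 12 wide, open to the front. Both prongs end in a lip 2.5 high (x = -99 to -103) that holds the collar in. It moves with the lid.
- lid_hinge (a point): Middle of the lid's hinge axis, at (65, 0, 79) in the press frame; the axis runs along the press's y.
- lid (a joint): Lid angle in rad: 0 closed, grows as the front edge rises and goes over the hinge to the back; 1.57 upright, stop at 3.1 (upside down, level, on the rests). Plate 125 x 150 x 8, 0.35 kg. Damped hinge: pushed past upright it falls over slowly by itself, short of upright it falls shut. It cannot be lifted while the bolt is in the lug.
- ear_left (a point): Middle of the front edge of the underside of the lid's left (+y) blue lift ear: a flat ear 30 wide (y), 8 thick, that stands out 30 in front of the box at press (x -60 to -90, y 45 to 75, z 75 to 83) with free space under it. It moves with the lid.
- ear_right (a point): The same on the right ear (press y -75 to -45).
- bolt (a joint): Swing bolt's angle in rad: 0 upright in the slot, grows as its top swings away from the box (press -x) and down; stop at 1.5 (lying forward, about 40 above the bench). Once leaning out 0.5 or more it falls the rest of the way. It is held in the lug while the collar is behind the lips.
- bolt_tip (a point): Top end of the bolt, on its axis, 103 from the pivot; z = 143 above the bench when upright. The bare 10 mm bolt end stands out above the wings by 27 when tight, about 18 when the nut is fully up: push there to swing it.
- wingnut (a joint): Angle of the brass wing nut in rad: 0 tight, grows anticlockwise seen from above (loosening), stop at 4.4. Coarse thread: nut and collar rise 2 mm per rad. The collar (steel, 26 in diameter, 5 thick, under the nut) clears the lips at about 3.1; 3.5 or more is safe. Turns stiffly at 0.06 Nm, stays where it is left.
- nut_center (a point): On the nut's axis, at half height of the wings, 14 above the nut's underside; 104 above the bench at joint value 0, rising with the nut. The hub is 18 in diameter and 14 high.
- wing_tip (a point): Outer end of one wing, 34 from the axis, at the height of nut_center. The two wings point away from one another: upright radial plates 6 thick reaching from the hub to radius 34, from 8 below to 12 above this height. At joint value 0 they lie along the press's y.
- cassette: Blue filter cassette lying inside the press: disc 72 in diameter, 12 thick, with a round knob 18 in diameter and 24 high on the middle of its top (total height 36); 0.1 kg. Origin at the centre of its underside, z up. Loose.
- tray: Shallow white square tray, fixed, 140 x 140 outside, walls 5 thick and 16 high, inner floor 5 above the bench. Origin under its centre at bench level.
- balance: Bystander, fixed: grey balance 140 x 140, round steel pan on top at 47. Origin under its centre. Tray and balance may stand on either side of the press.
- spare: Bystander, loose: grey spare cassette, same shape as the blue one. Origin at the centre of its underside.
- jar: Bystander, loose: amber jar, 56 in diameter, 75 high. Origin under its centre.
- beaker: Bystander, loose: glass beaker, 66 in diameter, 85 high. Origin under its centre.
- dropper: Bystander, loose: small white bottle, 36 in diameter, 75 high. Origin under its centre.
- spatula: Bystander, loose: spatula 150 long lying along its x axis.
- weight: Bystander, loose: brass weight, 32 in diameter, 35 high. Origin under its centre.

How it is judged:
On the way, in this order (a step that is already met when the one before it is completed fails the run):
1. the wing nut is unscrewed until its collar is clear of the lips, the bolt still in the slot (value of joint wingnut above 3.1 rad and value of joint bolt below 0.2 rad), for 0.1 s.
2. the bolt is swung out of the lug and lies forward (value of joint bolt above 1.3 rad and value of joint lid below 0.2 rad), for 0.2 s.
3. the lid is flipped over onto its rests (value of joint lid above 2.9 rad), for 0.2 s.
4. the cassette is in the tray, knob up (horizontal distance between cassette and tray below 0.035 m and z of cassette in the frame of tray below 0.01 m and angle between cassette's own z axis and vertical below 0.12 rad and linear speed of cassette below 0.02 m/s), for 0.2 s.
At the end, for the whole second after the job is handed in: The bolt lies forward out of the lug (over 1.3 rad), the lid lies flipped over on its rests (over 2.9 rad), and the cassette rests flat in the tray, knob up (within 0.12 rad), its centre within 35 mm of the tray's centre, still and released (all of step 4 and value of joint bolt above 1.3 rad and value of joint lid above 2.9 rad); the robot touches nothing.
It fails at once if a bystander is moved by more than 30 mm (distance of any of spare, jar, beaker, dropper, spatula, weight from where it was at the start of the episode above 0.03 m).
It fails at once if the cassette is dropped or thrown (faster than 0.6 m/s with no finger on it) (linear speed of cassette above 0.6 m/s and contact force between the fingers and cassette below 0.05 N).
It fails at once if the cassette is tipped by more than 45 degrees (angle between cassette's own z axis and vertical above 0.8 rad).
It also fails if it takes over 70 s, if anything falls off the work surface, if the arm or the gripper's body presses on something with over 40 N, if the wrist force passes 120 N, or if a joint passes its speed limit or range.

### The arm

A 7-joint arm with a two-finger parallel gripper is mounted at the origin on the work surface. World frame = base frame: x ahead of the robot, y to its left, z up, the work surface at z = 0. Lengths are in m, angles in rad, forces in N, time in s.
With the tool pointing down it reaches from about 0.425 to 0.875 m from the base axis. Payload 4.7 kg.
Tool frame: the origin (TCP) lies midway between the tips of the shut fingers; the grasp point (between the pads) lies 19 mm behind it; z points along the fingers, y is the line along which they close (so a half turn about z gives the same grasp; the last joint's range is limited). The gripper opens to 87 mm and grips with 3 to 60 N. Pads are 19 mm wide; open, the fingers measure 117 mm over their backs; the gripper's body (75 mm by 190 mm) begins 51 mm behind the grasp point.
Start: joints at [1.214, 0.321, -0.07, 1.45, 0.023, 1.371, -0.057], TCP at [0.236, -0.606, 0.223] pointing down, gripper open.
Joint ranges: [-2.86, 2.86], [-0.3, 2.09], [-1.38, 1.24], [0.06, 2.45], [-1.56, 4.7], [0.09, 2.05], [-2.69, 2.69]. Speed limits (rad/s): [2.57, 2.57, 3.14, 3.14, 3.14, 3.14, 3.14].

### API

Orientations are given as a unit quaternion [w, x, y, z].
In Python, from cell import robot gives the robot as it stands.
- The arm moves only by the tool jog_arm, called after "Call:" as name(argument=value, ...) on one line, values as JSON. Schema: {"type":"object","properties":{"steps":{"type":"array","items":{"type":"object","properties":{"trans":{"type":"array","items":{"type":"number"},"minItems":3,"maxItems":3},"rotvec":{"type":"array","items":{"type":"number"},"minItems":3,"maxItems":3}},"additionalProperties":false},"minItems":1,"maxItems":12},"aperture":{"type":"number"},"only":{"type":"string"},"quiet":{"type":"boolean"},"lines":{"type":"string"}},"required":["steps"],"additionalProperties":false}. steps is a list of rows, 1 to 12 of them, each an object with the fields trans (a list: dx, dy, dz in units of 25 mm), rotvec (a list: a rotation vector rx, ry, rz in units of 0.2 rad); a field left out counts as zero; each row is the pose to reach, as a shift and turn from the pose commanded when the call began, along the tool's axes at that moment; what a row does not reach only later rows make up. A row lasts 1/10 s, in which the tool goes at most 0.05 m and 0.15 rad, less where a joint would pass 70% of its speed; a pose out of reach is approached as far as the arm can. aperture is the finger opening in m, set as the call begins (left out keeps the last). The fingers move at their own pace and stop on an object; the grip force is fixed at half the most. Time passes only in rows, so rows that do not move let the fingers close. The tool returns the time, the measured TCP pose, the force, the opening and the grip force at its end. only (a regular expression) keeps the lines of the reply that match it, lines (a string "A,B") keeps lines A to B, and quiet returns only ok. Input that does not fit is refused with a message, and nothing moves.
- robot.sense(): the state, without advancing time (a new reading comes with each control period).
- robot.capture(name): name is "scene" or "side" or "wrist"; returns a dict with "img" (420x560x3 uint8, red, green, blue), "fov_y" (degrees; the focal length in pixels is half the picture's height over the tangent of half this angle, whatever the lens; pixels are square), "cx", "cy" (the principal point, pixels), "rvec" (rotation vector, rad) and "tvec" (3), from world to camera coordinates, as OpenCV has them; the wrist camera has in their place "tool_from_camera" (4x4, takes a point from camera to tool coordinates, whose origin is the TCP and whose axes are the flange's). Camera axes: x right, y down, z forward; pixel columns grow to the right and rows downward; lengths in m; the calibration is good to about 2 mm. A picture is of the moment at which its call begins: read the wrist's pose just before it. There is no depth.
- robot.close_job(): hands the job in; it is judged then, once.
The state is a dict: "t": time; "joints": joint angles; "joint_velocities": joint speeds; "joint_torque": joint torques, N m; "tool_pos": TCP position; "orientation": TCP orientation; "wrist_force": force on the tool from outside, world axes, zero at the start; "torque": the same for the moment, N m; "gripper_width": finger opening in m; "gripper_force": force on a finger pad.
Only numpy, scipy, OpenCV 4.12 (cv2) and the standard library are available. Lean on these libraries where they do the work, as an engineer would, in place of code of your own. Each camera call takes 0.05 s, during which the arm holds its last target. There are 200 camera calls.

## Working session

There is one attempt and no reset: what is moved stays moved. The work goes in short steps, Python scripts to look and compute and a tool call to move; the robot and the scene stay as the last step left them, time stands still between calls to the robot, and variables do not carry over. Pictures are saved under pics/ and viewed, at most 12 in all, crops included, and the job is handed in when it is done.

```bash
ls; mkdir -p pics; python3 - <<'E'
from cell import robot
import cv2,numpy as np
s=robot.sense();print({k:np.round(v,3) for k,v in s.items()})
for n in ("scene","side","wrist"):
    c=robot.capture(n);cv2.imwrite(f"pics/{n}0.png",c["img"][:,:,::-1])
    print(n,{k:np.round(v,4) for k,v in c.items() if k!="img"})
a=[cv2.imread(f"pics/{n}0.png") for n in("scene","side")]
E
```

```text
cell.py
pics
{'t': np.float64(0.0), 'joints': array([ 1.214,  0.322, -0.07 ,  1.452,  0.023,  1.371, -0.057]), 'joint_velocities': array([-0.002, -0.001, -0.   , -0.001, -0.   ,  0.002, -0.001]), 'joint_torque': array([ 0.0000e+00, -4.9129e+01, -4.0400e-01, -3.1252e+01, -6.4000e-02,
        4.4000e-02,  0.0000e+00]), 'tool_pos': array([ 0.235, -0.605,  0.221]), 'orientation': array([-0.001,  0.983,  0.184, -0.   ]), 'wrist_force': array([ 0.772,  0.285, -0.311]), 'torque': array([-0.066,  0.016, -0.004]), 'gripper_force': np.float64(0.0), 'gripper_width': np.float64(0.087)}
scene {'fov_y': np.float64(56.6537), 'cx': np.float64(278.7277), 'cy': np.float64(201.7609), 'rvec': array([ 2.1278,  1.3526, -0.4889]), 'tvec': array([-0.2057, -0.2773,  1.478 ])}
side {'fov_y': np.float64(50.4129), 'cx': np.float64(280.824), 'cy': np.float64(202.7336), 'rvec': array([ 0.6482, -2.6011,  1.2026]), 'tvec': array([0.4544, 0.2309, 1.0469])}
wrist {'fov_y': np.float64(66.6884), 'cx': np.float64(282.9216), 'cy': np.float64(203.4634), 'tool_from_camera': array([[-2.000e-04, -9.522e-01, -3.056e-01,  8.440e-02],
       [ 1.000e+00, -3.000e-04,  5.000e-04,  1.300e-03],
       [-6.000e-04, -3.056e-01,  9.522e-01, -1.614e-01],
       [ 0.000e+00,  0.000e+00,  0.000e+00,  1.000e+00]])}
```

View pics/scene0.png

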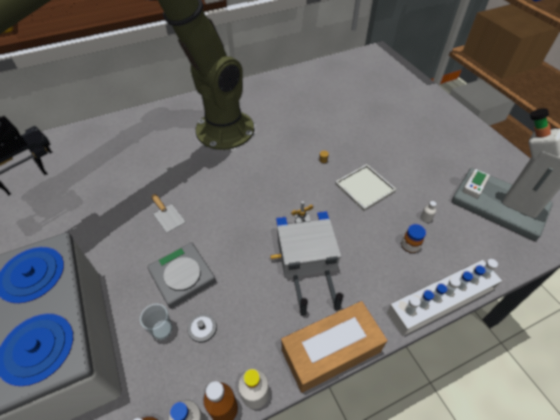

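View pics/side0.png

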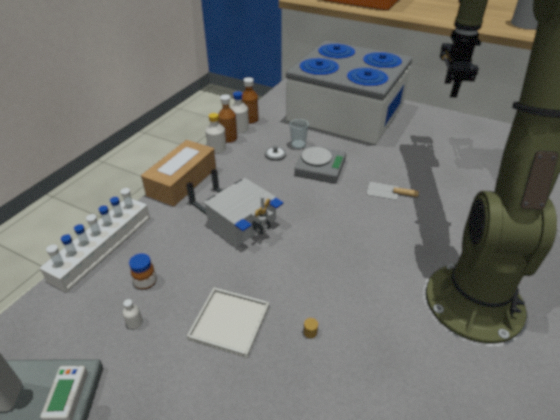

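Scene: press lid about (308,243), blue ears at (282,223) and (322,216), brass nut at (303,210), tray at (366,186), weight at (324,157). Side: ears at (243,225) and (277,203), tray at (229,321). Next I'll measure these from the two views.

```bash
cat > h.py <<'E'
import cv2,numpy as np
from scipy.spatial.transform import Rotation as R
from cell import robot
def cam(c,pose=None):
    f=c["img"].shape[0]/2/np.tan(np.radians(c["fov_y"])/2)
    K=np.array([[f,0,c["cx"]],[0,f,c["cy"]],[0,0,1]])
    if "rvec" in c:
        r=R.from_rotvec(c["rvec"]).as_matrix(); return K,r.T,-r.T@c["tvec"]
    T=np.array(c["tool_from_camera"]);Rt=tool()[1]
    return K,Rt@T[:3,:3],tool()[0]+Rt@T[:3,3]
def tool():
    s=robot.sense();return np.array(s["tool_pos"]),R.from_quat(np.roll(s["orientation"],-1)).as_matrix()
def ray(C,uv):
    K,r,o=C;d=r@np.linalg.solve(K,[uv[0],uv[1],1]);return o,d/np.linalg.norm(d)
def plane(C,uv,z):
    o,d=ray(C,uv);return o+d*(z-o[2])/d[2]
def tri(*rs):
    A=[];b=[]
    for o,d in rs:
        P=np.eye(3)-np.outer(d,d);A.append(P);b.append(P@o)
    p=np.linalg.lstsq(np.vstack(A),np.hstack(b),rcond=None)[0]
    return p,[np.linalg.norm((np.eye(3)-np.outer(d,d))@(p-o)) for o,d in rs]
def proj(C,p):
    K,r,o=C;q=K@(r.T@(np.asarray(p)-o));return q[:2]/q[2]
def blobs(img,lo,hi,box,amin=15):
    x0,y0,x1,y1=box;h=cv2.cvtColor(img[y0:y1,x0:x1],cv2.COLOR_RGB2HSV)
    m=cv2.inRange(h,lo,hi);n,_,st,ce=cv2.connectedComponentsWithStats(m)
    return [(np.round(ce[i]+[x0,y0],1).tolist(),int(st[i,4]),(st[i,:4]+[x0,y0,0,0]).tolist()) for i in range(1,n) if st[i,4]>=amin],m
E
python3 - <<'E'
from h import *
out=[]
for n,bp,bt in (("scene",(260,190,345,320),(325,155,405,215)),("side",(180,170,300,250),(180,280,280,360))):
    c=robot.capture(n);C=cam(c);print(n,"cam at",C[2])
    b,_=blobs(c["img"],(105,150,60),(130,255,255),bp);print("blue",b)
    b,_=blobs(c["img"],(10,110,60),(28,255,255),bp);print("brass",b)
    x0,y0,x1,y1=bt
    b,m=blobs(c["img"],(0,0,165),(180,40,255),bt,200);print("tray",b)
    k=max(cv2.findContours(m,0,2)[0],key=cv2.contourArea)
    q=cv2.approxPolyDP(cv2.convexHull(k),6,True)[:,0]+[x0,y0];print(q.tolist())
    print([np.round(plane(C,p,.016),3).tolist() for p in q])
    cr=c["img"][bp[1]-10:bp[3]+10,bp[0]-10:bp[2]+10]
    cr=cv2.resize(cr,None,fx=4.,fy=4.,interpolation=2)[:560,:560,::-1];out.append(cr)
h=max(o.shape[0] for o in out)
im=np.hstack([cv2.copyMakeBorder(o,0,h-o.shape[0],0,0,0) for o in out]);print(im.shape)
cv2.imwrite("pics/crop1.png",cv2.resize(im,None,fx=min(1,800/im.shape[1]),fy=min(1,800/im.shape[1])))
E
```

```text
scene cam at [ 1.13212965 -0.2965546   0.96643369]
blue [([322.5, 215.2], 57, [318, 212, 10, 7]), ([281.2, 220.8], 58, [277, 218, 10, 7])]
brass [([301.8, 210.7], 70, [292, 205, 20, 11]), ([275.8, 255.9], 37, [271, 254, 10, 5]), ([337.0, 315.7], 126, [323, 309, 22, 11])]
tray [([365.1, 187.1], 1124, [339, 168, 54, 39])]
[[366, 168], [392, 190], [363, 206], [339, 183]]
[[0.417, 0.359, 0.016], [0.536, 0.381, 0.016], [0.552, 0.26, 0.016], [0.437, 0.241, 0.016]]
side cam at [0.09688112 0.78538333 0.85411144]
blue [([275.6, 202.8], 64, [271, 199, 11, 9]), ([242.8, 224.5], 99, [236, 220, 15, 10])]
brass [([190.4, 178.5], 394, [180, 170, 30, 28]), ([266.5, 203.2], 18, [265, 200, 4, 8]), ([260.2, 211.4], 40, [256, 209, 9, 6])]
tray [([229.2, 322.2], 2879, [188, 293, 80, 60])]
[[214, 294], [267, 303], [246, 352], [188, 335]]
[[0.543, 0.279, 0.016], [0.421, 0.243, 0.016], [0.399, 0.373, 0.016], [0.53, 0.396, 0.016]]
(560, 980, 3)
```

View pics/crop1.png

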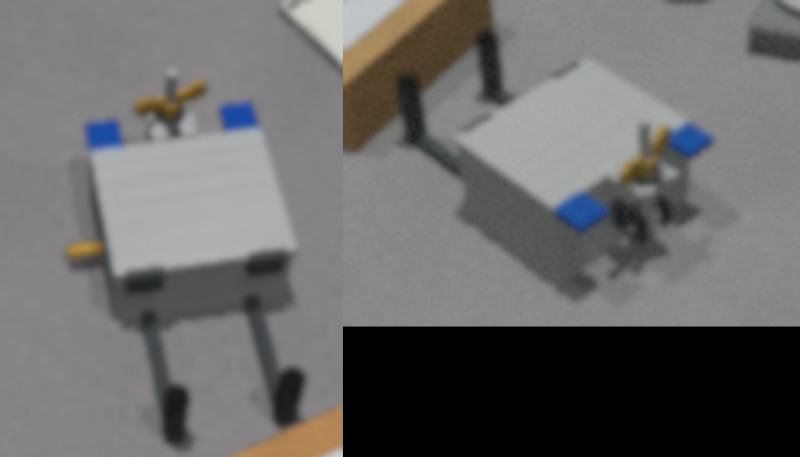

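```bash
python3 - <<'E'
from h import *
A=cam(robot.capture("scene"));B=cam(robot.capture("side"))
for n,a,b,z in(("earL",(322.5,215.2),(242.8,224.5),.083),("earR",(281.2,220.8),(275.6,202.8),.083),("wings",(302,210),(261.5,208),.112)):
    p,r=tri(ray(A,a),ray(B,b));print(n,p.round(4),np.round(r,4),plane(A,a,z).round(4),plane(B,b,z).round(4))
for n,a,b in(("weight",(324,157),(311,328)),):
    print(n,plane(A,a,.02),plane(B,b,.02))
for i,(a,b) in enumerate([((366,168),(246,352)),((392,190),(188,335)),((363,206),(214,294)),((339,183),(267,303))]):
    p,r=tri(ray(A,a),ray(B,b));print("tray",p.round(4),np.round(r,4))
E
```

```text
earL [0.57   0.1002 0.0786] [0.0005 0.0005] [0.5724 0.0979 0.083 ] [0.5677 0.1045 0.083 ]
earR [ 0.5374 -0.0149  0.0777] [0.0009 0.0009] [ 0.5402 -0.017   0.083 ] [ 0.5349 -0.0086  0.083 ]
wings [0.5451 0.0463 0.103 ] [0.0009 0.0009] [0.5505 0.0422 0.112 ] [0.5403 0.0559 0.112 ]
weight [0.31260544 0.2543048  0.02      ] [0.30276145 0.25898289 0.02      ]
tray [0.4048 0.3673 0.0025] [0.0019 0.0019]
tray [0.5323 0.3898 0.0066] [0.0034 0.0034]
tray [0.5472 0.2693 0.0037] [0.0035 0.0035]
tray [0.4272 0.2426 0.0088] [0.005 0.005]
```

Ears come out 120 mm apart at z of about 0.078. The press yaw is about -0.276, and the bolt axis is near (0.544, 0.045). I'll hover above it, turned for the unscrewing stroke, and refine with the wrist camera.

The rows are not in the units I measure in: shifts go in units of 25 mm and turns go in units of 0.2 rad. I convert before sending: 0.52 m is 20.8, -0.49 m is -19.6, 1.3 rad is 6.5.

Call:
jog_arm(steps=[{"trans":[20.8,-19.6,-4],"rotvec":[0,0,6.5]},{"trans":[20.8,-19.6,-4],"rotvec":[0,0,6.5]},{"trans":[20.8,-19.6,-4],"rotvec":[0,0,6.5]},{"trans":[20.8,-19.6,-4],"rotvec":[0,0,6.5]},{"trans":[20.8,-19.6,-4],"rotvec":[0,0,6.5]},{"trans":[20.8,-19.6,-4],"rotvec":[0,0,6.5]},{"trans":[20.8,-19.6,-4],"rotvec":[0,0,6.5]},{"trans":[20.8,-19.6,-4],"rotvec":[0,0,6.5]},{"trans":[20.8,-19.6,-4],"rotvec":[0,0,6.5]},{"trans":[20.8,-19.6,-4],"rotvec":[0,0,6.5]},{"trans":[20.8,-19.6,-4],"rotvec":[0,0,6.5]},{"trans":[20.8,-19.6,-4],"rotvec":[0,0,6.5]}], aperture=0.05)

```text
t: 1.55
tool_pos: [0.482, -0.0882, 0.3032]
orientation: [0.0, 0.894, -0.448, 0.001]
wrist_force: [0.7, -0.4, -0.1]
gripper_width: 0.0497
gripper_force: 0.0
```

```bash
python3 - <<'E'
from h import *
print(robot.sense()["joints"].round(3),tool())
E
```

```text
[ 0.657 -0.035 -0.512  1.69  -0.016  1.481 -2.354] (array([ 0.48197483, -0.08818705,  0.30323124]), array([[ 5.98159911e-01, -8.01376168e-01,  9.79183088e-04],
       [-8.01375747e-01, -5.98160652e-01, -8.64057548e-04],
       [ 1.27814392e-03, -2.67848993e-04, -9.99999147e-01]]))
```

Scaled: -0.129 m is -5.16, -0.07 m is -2.8, -0.05 rad is -0.25.

Call:
jog_arm(steps=[{"trans":[-1.4,-2.6,0],"rotvec":[0,0,-0.25]},{"trans":[-2.8,-5.16,0],"rotvec":[0,0,-0.25]},{"trans":[-2.8,-5.16,0],"rotvec":[0,0,-0.25]},{"trans":[-2.8,-5.16,0],"rotvec":[0,0,-0.25]},{"trans":[-2.8,-5.16,0],"rotvec":[0,0,-0.25]}])

```text
t: 2.05
tool_pos: [0.5429, 0.0445, 0.3023]
orientation: [0.0, 0.906, -0.424, -0.0]
wrist_force: [0.4, -0.9, -0.6]
gripper_width: 0.0497
gripper_force: 0.0
```

```bash
python3 - <<'E'
from h import *
c=robot.capture("wrist");C=cam(c);im=c["img"]
print(robot.sense()["joints"].round(3),tool()[0],C[2])
cv2.imwrite("pics/w1.png",im[:,:,::-1])
b,_=blobs(im,(105,150,60),(130,255,255),(0,0,560,420),60);print("blue",b,[plane(C,x[0],.083).round(4) for x in b])
b,_=blobs(im,(10,110,60),(28,255,255),(0,0,560,420),30);print("brass",b,[plane(C,x[0],.112).round(4) for x in b])
E
```

```text
[ 0.486  0.11  -0.663  1.568  0.068  1.488 -2.63 ] [0.54282442 0.04268675 0.30233703] [ 0.59721618 -0.02345028  0.46373451]
blue [([320.0, 137.9], 589, [304, 122, 33, 33]), ([238.8, 192.8], 510, [224, 178, 31, 30]), ([51.2, 238.3], 1062, [32, 219, 43, 37])] [array([ 0.5371, -0.0201,  0.083 ]), array([0.5701, 0.0941, 0.083 ]), array([0.7204, 0.2979, 0.083 ])]
brass [([85.5, 8.8], 888, [50, 0, 60, 26]), ([305.0, 69.2], 188, [295, 60, 21, 19]), ([283.2, 176.6], 377, [262, 156, 43, 45]), ([73.3, 225.4], 463, [49, 212, 39, 36]), ([176.9, 304.8], 507, [170, 278, 19, 54]), ([389.0, 304.4], 524, [378, 278, 19, 54]), ([356.0, 355.8], 6172, [180, 332, 341, 34])] [array([0.7983, 0.0323, 0.112 ]), array([ 0.5994, -0.0622,  0.112 ]), array([0.5451, 0.0382, 0.112 ]), array([0.6986, 0.2417, 0.112 ]), array([0.5429, 0.2553, 0.112 ]), array([0.3327, 0.0809, 0.112 ]), array([0.3088, 0.1676, 0.112 ])]
```

View pics/w1.png

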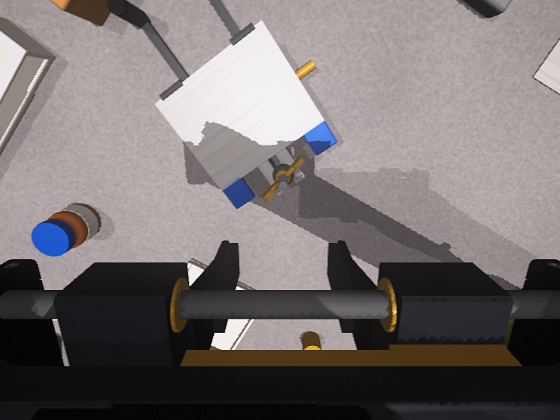

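The wrist picture shows the nut at (283,176) with its wings from (265,197) to (302,158), and the ears at (320,138) and (239,193). The arm was still settling, so I'll measure again now that it is still.

```bash
cat > m.py <<'E'
from h import *
robot.capture("wrist");robot.capture("wrist")
for i in range(1):
    T=tool();c=robot.capture("wrist");C=cam(c);im=c["img"];print(T[0],tool()[0],robot.sense()["joints"].round(2)[-1])
    b,_=blobs(im,(105,150,60),(130,255,255),(180,80,380,230),60);E=[plane(C,x[0],.083) for x in b];print("blue",b,np.round(E,4))
    mid=(E[0]+E[1])/2;d=E[1]-E[0];print(np.linalg.norm(d),mid,"yaw",np.arctan2(-d[0],d[1]))
    b,m=blobs(im,(10,110,40),(28,255,255),(240,130,330,215),30)
    ys,xs=np.nonzero(m);P=np.array([plane(C,(x+240,y+130),.112)[:2] for x,y in zip(xs,ys)])
    mu=P.mean(0);u,s,v=np.linalg.svd(P-mu);v=v[0]*np.sign(v[0][1]);t=(P-mu)@v;print("nut",mu,v,np.arctan2(v[1],v[0]),t.min(),t.max(),mu+v*(t.min()+t.max())/2)
E
python3 m.py
```

```text
[0.54276603 0.0413159  0.30246562] [0.54278353 0.04128302 0.30254437] -2.63
blue [([317.5, 140.1], 582, [301, 124, 33, 33]), ([236.8, 195.0], 523, [221, 180, 32, 31])] [[ 0.5376 -0.0178  0.083 ]
 [ 0.5705  0.0965  0.083 ]]
0.11893225023271803 [0.55404275 0.03936583 0.083     ] yaw -0.2808551819665611
nut [0.54528374 0.04089578] [0.05154954 0.99867044] 1.5192239239179348 -0.031471943972836876 0.03467734677373295 [0.54536636 0.04249635]
```

The wings lie at world angle 1.52, so the nut starts about 0.23 rad loose. The axis is near (0.5447, 0.0432). Descending with the fingers astride the hub, then a first turn.

Scaled: 0.15 m is 6, 0.204 m is 8.16, -0.08 rad is -0.4.

Call:
jog_arm(steps=[{"trans":[0,-0.12,2],"rotvec":[0,0,-0.4]},{"trans":[0,-0.12,4],"rotvec":[0,0,-0.4]},{"trans":[0,-0.12,6],"rotvec":[0,0,-0.4]},{"trans":[0,-0.12,7.2],"rotvec":[0,0,-0.4]},{"trans":[0,-0.12,8.16],"rotvec":[0,0,-0.4]},{"trans":[0,-0.12,8.16],"rotvec":[0,0,-0.4]},{"trans":[0,-0.12,8.16],"rotvec":[0,0,-0.4]}], aperture=0.05)

```text
t: 2.95
tool_pos: [0.5455, 0.0442, 0.0992]
orientation: [0.0, 0.921, -0.39, 0.0]
wrist_force: [-0.5, 0.1, 0.2]
gripper_width: 0.0501
gripper_force: 0.0
```

Call:
jog_arm(steps=[{"rotvec":[0,0,-0.75]},{"rotvec":[0,0,-1.5]},{"rotvec":[0,0,-2.25]},{"rotvec":[0,0,-3]},{"rotvec":[0,0,-3.75]},{"rotvec":[0,0,-4.5]},{"rotvec":[0,0,-4.5]}])

```text
t: 3.65
tool_pos: [0.5461, 0.0446, 0.1005]
orientation: [0.0, 0.999, 0.05, 0.001]
wrist_force: [-0.4, 0.0, 0.2]
gripper_width: 0.0501
gripper_force: 0.6
```

```bash
python3 -c "
from h import *
print(robot.sense()['joints'].round(2),tool()[0])
cv2.imwrite('pics/s1.png',cv2.resize(robot.capture('side')['img'][150:270,180:340,::-1],None,fx=5,fy=5,interpolation=2))"
```

```text
[ 0.55  0.28 -0.77  1.83  0.22  1.11 -1.77] [0.54611356 0.04459889 0.10050703]
```

View pics/s1.png

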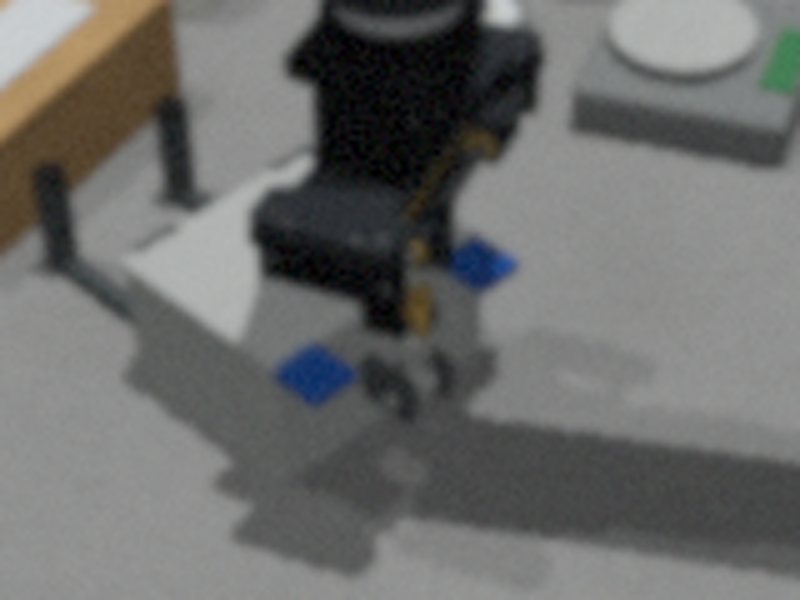

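The side view shows the near finger against a wing at (420,310), so the finger is turning the nut. Continuing the turn.

Call:
jog_arm(steps=[{"rotvec":[0,0,-0.75]},{"rotvec":[0,0,-1.5]},{"rotvec":[0,0,-2.25]},{"rotvec":[0,0,-3]},{"rotvec":[0,0,-3.75]},{"rotvec":[0,0,-4.5]},{"rotvec":[0,0,-5.25]},{"rotvec":[0,0,-6]},{"rotvec":[0,0,-6.75]},{"rotvec":[0,0,-7.5]},{"rotvec":[0,0,-7.5]}])

```text
t: 4.8
tool_pos: [0.5462, 0.0456, 0.0997]
orientation: [0.001, 0.697, 0.717, 0.001]
wrist_force: [0.3, 0.9, 0.3]
gripper_width: 0.0501
gripper_force: 0.5
```

Call:
jog_arm(steps=[{"rotvec":[0,0,-0.75]},{"rotvec":[0,0,-1.5]},{"rotvec":[0,0,-2.25]},{"rotvec":[0,0,-3]},{"rotvec":[0,0,-3.75]},{"rotvec":[0,0,-4.5]},{"rotvec":[0,0,-5.25]},{"rotvec":[0,0,-6]},{"rotvec":[0,0,-6.75]},{"rotvec":[0,0,-7.5]},{"rotvec":[0,0,-7.5]},{"rotvec":[0,0,-7.5]}])

```text
t: 6.0
tool_pos: [0.5454, 0.0446, 0.0986]
orientation: [-0.0, 0.024, 1.0, -0.0]
wrist_force: [-2.2, -0.4, 0.7]
gripper_width: 0.0499
gripper_force: 0.8
```

```bash
python3 -c "
from h import *
print(robot.sense()['joints'].round(2),tool())"
```

```text
[ 0.92  0.55 -1.31  1.83  0.57  1.22  0.96] (array([0.54538385, 0.04464822, 0.09856931]), array([[-9.98841394e-01,  4.81231864e-02, -1.67889714e-04],
       [ 4.81232824e-02,  9.98841208e-01, -6.24455099e-04],
       [ 1.37644395e-04, -6.31811006e-04, -9.99999791e-01]]))
```

Scaled: -0.15 m is -6, -0.05 m is -2, 1.8 rad is 9.

Call:
jog_arm(steps=[{"rotvec":[0,0,0.75]},{"trans":[0,0,-2],"rotvec":[0,0,1.5]},{"trans":[0,0,-4],"rotvec":[0,0,2.25]},{"trans":[0,0,-6],"rotvec":[0,0,3]},{"trans":[0,0,-8],"rotvec":[0,0,3.75]},{"trans":[0,0,-8],"rotvec":[0,0,4.5]},{"trans":[0,0,-8],"rotvec":[0,0,5.25]},{"trans":[0,0,-8],"rotvec":[0,0,6]},{"trans":[0,0,-8],"rotvec":[0,0,6.75]},{"trans":[0,0,-8],"rotvec":[0,0,7.5]},{"trans":[0,0,-8],"rotvec":[0,0,8.25]},{"trans":[0,0,-8],"rotvec":[0,0,9]}], aperture=0)

```text
t: 7.2
tool_pos: [0.5459, 0.0452, 0.2992]
orientation: [0.001, 0.799, 0.601, 0.001]
wrist_force: [-0.0, -0.0, 0.3]
gripper_width: 0.0003
gripper_force: 0.0
```

Call:
jog_arm(steps=[{},{},{},{},{}])

```text
t: 7.7
tool_pos: [0.5453, 0.0451, 0.2985]
orientation: [-0.0, 0.796, 0.606, 0.0]
wrist_force: [0.1, 1.0, -0.0]
gripper_width: -0.0001
gripper_force: 0.0
```

```bash
python3 - <<'E'
from h import *
T=tool();c=robot.capture("wrist");C=cam(c);im=c["img"]
print(robot.sense()["joints"].round(2),T[0].round(4),np.arctan2(T[1][1,1],T[1][0,1]))
cv2.imwrite("pics/w2.png",im[:,:,::-1])
print(proj(C,(.5445,.043,.143)),proj(C,(.5445,.043,.112)))
A=robot.capture("scene");cv2.imwrite("pics/sc2.png",A["img"][:,:,::-1])
E
```

```text
[ 0.84  0.19 -1.1   1.56  0.17  1.49 -0.53] [0.5453 0.0451 0.2985] -0.2697539774841412
[281.97746012 188.4671368 ] [282.05626845 181.24105324]
```

View pics/w2.png

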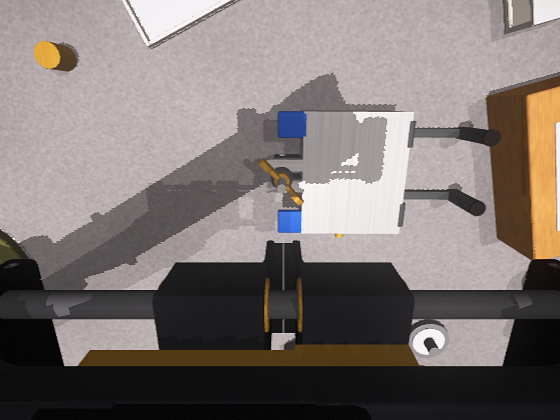

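The wrist view shows the wings from (261,160) to (301,204), about 0.7 rad past the ear line plus half a turn. That puts the nut near 3.85 rad with the bolt still upright. Now I'll measure the axis again before pushing.

```bash
python3 - <<'E'
from h import *
c=robot.capture("wrist");C=cam(c);im=c["img"]
b,_=blobs(im,(105,150,60),(130,255,255),(250,90,330,250),60);E=[plane(C,x[0],.083) for x in b];print(b,np.round(E,4))
d=E[0]-E[1];mid=(E[0]+E[1])/2;print(np.linalg.norm(d),mid,"yaw",np.arctan2(-d[0],d[1]))
b,m=blobs(im,(10,110,40),(28,255,255),(250,145,320,215),30)
k=cv2.minAreaRect(np.vstack(cv2.findContours(m,0,2)[0]));print(b,k,plane(C,np.array(k[0])+[250,145],.12))
E
```

```text
[([290.6, 124.4], 630, [278, 112, 26, 26]), ([289.7, 221.3], 485, [278, 211, 25, 22])] [[ 0.5699  0.0982  0.083 ]
 [ 0.5379 -0.0165  0.083 ]]
0.1190672478342529 [0.55388077 0.04082396 0.083     ] yaw -0.2722779799504456
[([280.5, 179.9], 417, [259, 159, 44, 46])] ((31.750001907348633, 35.75), (60.10407638549805, 15.55634880065918), 45.0) [0.54483394 0.0455066  0.12      ]
```

Scaled: 0.026 m is 1.04, 0.169 m is 6.76.

Call:
jog_arm(steps=[{"trans":[0,1,1.6]},{"trans":[0,1.04,3.2]},{"trans":[0,1.04,4.8]},{"trans":[0,1.04,6]},{"trans":[0,1.04,6.76]},{"trans":[0,1.04,6.76]},{"trans":[0,1.04,6.76]}])

```text
t: 8.55
tool_pos: [0.5706, 0.0384, 0.13]
orientation: [-0.0, 0.796, 0.606, 0.0]
wrist_force: [0.0, 0.3, 1.5]
gripper_width: 0.0006
gripper_force: 0.0
```

Call:
jog_arm(steps=[{"trans":[0,-0.32,0]},{"trans":[0,-0.64,0]},{"trans":[0,-0.96,0.04]},{"trans":[0,-1.28,0.12]},{"trans":[0,-1.6,0.2]},{"trans":[0,-1.92,0.28]},{"trans":[0,-2.24,0.36]},{"trans":[0,-2.56,0.44]},{"trans":[0,-2.8,0.48]},{"trans":[0,-2.8,0.48]},{"trans":[0,-2.8,0.48]}])

```text
t: 9.65
tool_pos: [0.5031, 0.0567, 0.1177]
orientation: [0.0, 0.796, 0.605, 0.0]
wrist_force: [0.6, 0.6, -0.2]
gripper_width: 0.0006
gripper_force: 0.0
```

Call:
jog_arm(steps=[{"trans":[0,0,-2]},{"trans":[0,0,-4]},{"trans":[0,0,-6]},{"trans":[0,0,-6]}])

```text
t: 10.05
tool_pos: [0.507, 0.0578, 0.2743]
orientation: [0.004, 0.796, 0.605, 0.004]
wrist_force: [0.1, -0.4, -0.7]
gripper_width: 0.0003
gripper_force: 0.0
```

```bash
python3 - <<'E'
from h import *
print(tool()[0],robot.sense()["joints"].round(2))
a=robot.capture('wrist')["img"][:320:,150:500];b=cv2.resize(robot.capture('side')['img'][160:260,180:290],None,fx=3.2,fy=3.2)
cv2.imwrite("pics/v3.png",np.hstack([a,b])[:,:,::-1])
E
```

```text
[0.50703992 0.05780974 0.27434412] [ 0.96  0.06 -1.15  1.69  0.06  1.42 -0.47]
```

View pics/v3.png

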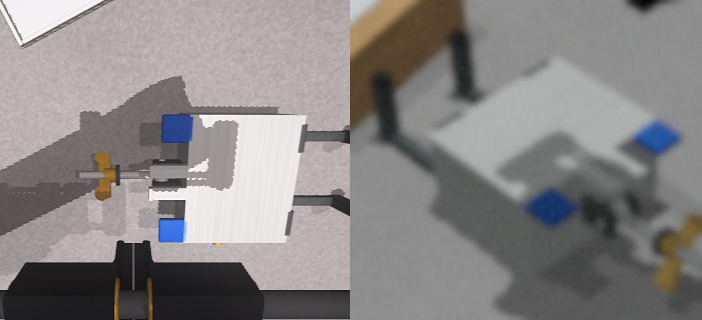

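The bolt lies forward, with the nut at (103,175) in the left half of the picture. For the lid, I'll straddle the left ear with the fingers along press y, grip it and carry it round the hinge arc.

Scaled: 0.057 m is 2.28, 0.05 m is 2, -1.57 rad is -7.85.

Call:
jog_arm(steps=[{"trans":[2,1.6,0],"rotvec":[0,0,-0.75]},{"trans":[2.28,1.88,0],"rotvec":[0,0,-1.5]},{"trans":[2.28,1.88,0],"rotvec":[0,0,-2.25]},{"trans":[2.28,1.88,0],"rotvec":[0,0,-3]},{"trans":[2.28,1.88,0],"rotvec":[0,0,-3.75]},{"trans":[2.28,1.88,0],"rotvec":[0,0,-4.5]},{"trans":[2.28,1.88,0],"rotvec":[0,0,-5.25]},{"trans":[2.28,1.88,0],"rotvec":[0,0,-6]},{"trans":[2.28,1.88,0],"rotvec":[0,0,-6.75]},{"trans":[2.28,1.88,0],"rotvec":[0,0,-7.5]},{"trans":[2.28,1.88,0],"rotvec":[0,0,-7.85]},{"trans":[2.28,1.88,0],"rotvec":[0,0,-7.85]}], aperture=0.044)

```text
t: 11.35
tool_pos: [0.5627, 0.0991, 0.2658]
orientation: [-0.001, 0.135, 0.991, -0.0]
wrist_force: [-0.6, -0.4, -1.1]
gripper_width: 0.0441
gripper_force: 0.0
```

Call:
jog_arm(steps=[{},{},{}])

```text
t: 11.65
tool_pos: [0.5633, 0.0993, 0.2673]
orientation: [-0.0, 0.135, 0.991, -0.0]
wrist_force: [-0.7, 0.5, 0.2]
gripper_width: 0.0438
gripper_force: 0.0
```

```bash
cat > m2.py <<'E'
from h import *
T=tool();c=robot.capture("wrist");C=cam(c);im=c["img"]
print(T[0].round(4),T[1].round(3).tolist(),robot.sense()["joints"].round(2))
b,_=blobs(im,(105,150,60),(130,255,255),(0,0,560,330),200)
for x in b: print(x, plane(C,x[0],.083).round(4))
E
python3 m2.py
```

```text
[0.5633 0.0993 0.2673] [[-0.963, 0.268, -0.0], [0.268, 0.963, -0.0], [0.0, -0.0, -1.0]] [ 0.83  0.42 -1.35  1.55  0.41  1.5   0.77]
([178.3, 185.9], 741, [164, 172, 29, 29]) [ 0.5379 -0.0165  0.083 ]
([284.6, 185.0], 698, [272, 172, 26, 29]) [0.5687 0.0983 0.083 ]
([482.9, 252.7], 1369, [460, 233, 46, 40]) [0.7128 0.3045 0.083 ]
```

The rows are not in the units I measure in: shifts go in units of 25 mm and turns go in units of 0.2 rad. I convert before sending: 0.195 m is 7.8, 0.17 m is 6.8.

Call:
jog_arm(steps=[{"trans":[-0.08,0.04,2]},{"trans":[-0.08,0.04,4]},{"trans":[-0.08,0.04,5.6]},{"trans":[-0.08,0.04,6.8]},{"trans":[-0.08,0.04,7.8]},{"trans":[-0.08,0.04,7.8]},{"trans":[-0.08,0.04,7.8]}])

```text
t: 12.4
tool_pos: [0.5658, 0.1, 0.0731]
orientation: [-0.0, 0.135, 0.991, 0.0]
wrist_force: [-0.4, 0.3, 0.9]
gripper_width: 0.0442
gripper_force: 0.0
```

Call:
jog_arm(steps=[{},{},{},{}], aperture=0)

```text
t: 12.8
tool_pos: [0.5666, 0.1003, 0.0739]
orientation: [0.001, 0.135, 0.991, 0.001]
wrist_force: [1.1, 0.7, 4.0]
gripper_width: 0.0296
gripper_force: 30.0
```

```bash
python3 -c "
from h import *
print(robot.sense()['joints'].round(2),tool())"
```

```text
[ 0.71  0.58 -1.19  1.78  0.58  1.18  0.65] (array([0.56661142, 0.10031004, 0.07387936]), array([[-9.63538137e-01,  2.67558586e-01,  2.58119080e-03],
       [ 2.67561156e-01,  9.63540625e-01,  7.01230968e-04],
       [-2.29946183e-03,  1.36628917e-03, -9.99996423e-01]]))
```

Scaled: -0.042 m is -1.68, -0.111 m is -4.44.

Call:
jog_arm(steps=[{"trans":[-0.08,0,-0.84]},{"trans":[-0.24,0,-1.68]},{"trans":[-0.56,0,-2.48]},{"trans":[-1,0,-3.2]},{"trans":[-1.52,0,-3.88]},{"trans":[-2.16,0,-4.44]},{"trans":[-2.16,0,-4.44]}])

```text
t: 13.5
tool_pos: [0.6178, 0.086, 0.1855]
orientation: [-0.001, 0.135, 0.991, 0.001]
wrist_force: [-4.9, 0.8, 3.4]
gripper_width: 0.0293
gripper_force: 30.0
```

```bash
python3 -c "
from h import *
print(robot.sense()['joints'].round(2),tool()[0])
cv2.imwrite('pics/s4.png',cv2.resize(robot.capture('side')['img'][110:270,160:340,::-1],None,fx=3,fy=3))"
```

```text
[ 0.69  0.57 -1.21  1.54  0.54  1.41  0.74] [0.61776585 0.08595289 0.1854739 ]
```

View pics/s4.png

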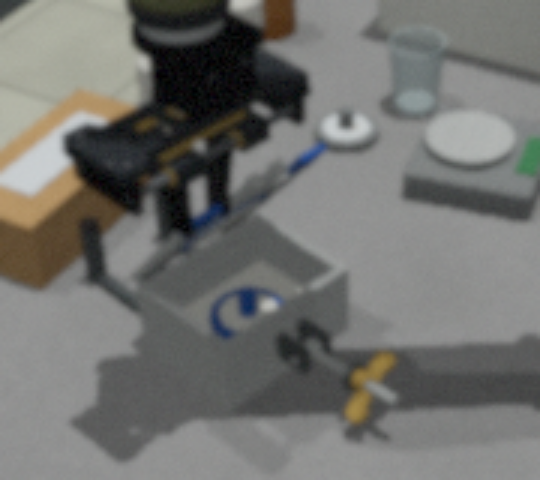

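The lid is rising with the ear held, and the cassette is visible inside the box at (247,312). Continuing past upright, then releasing.

Call:
jog_arm(steps=[{"trans":[-0.72,0,-0.48]},{"trans":[-1.48,0,-0.84]},{"trans":[-2.28,0,-1.08]},{"trans":[-3.12,0,-1.2]},{"trans":[-4,0,-1.2]},{"trans":[-4.84,0,-1.08]},{"trans":[-5.64,0,-0.84]},{"trans":[-5.64,0,-0.84]}])

```text
t: 14.35
tool_pos: [0.7583, 0.0465, 0.2073]
orientation: [0.005, 0.137, 0.991, 0.002]
wrist_force: [3.5, -0.5, 10.6]
gripper_width: 0.0291
gripper_force: 30.0
```

Call:
jog_arm(steps=[{},{},{},{"trans":[0,0,-1.2]},{"trans":[0,0,-2.4]},{"trans":[1.2,0,-4]},{"trans":[2.4,0,-5.6]},{"trans":[4,0,-5.6]},{"trans":[4.8,0,-5.6]},{"trans":[4.8,0,-5.6]},{"trans":[4.8,0,-5.6]},{"trans":[4.8,0,-5.6]}], aperture=0.044)

```text
t: 15.55
tool_pos: [0.6386, 0.0784, 0.3438]
orientation: [-0.0, 0.136, 0.991, -0.0]
wrist_force: [-0.3, 0.4, 0.2]
gripper_width: 0.0439
gripper_force: 0.0
```

```bash
python3 - <<'E'
from h import *
T=tool();c=robot.capture('wrist')
print(robot.sense()['joints'].round(2),T[0],T[1].round(3).tolist())
a=c["img"][:300];b=cv2.resize(robot.capture('side')['img'][110:270,150:340],None,fx=1.2,fy=1.2)
b=cv2.copyMakeBorder(b,0,300-b.shape[0],0,0,0);cv2.imwrite("pics/v5.png",np.hstack([a,b])[:,:,::-1])
E
```

```text
[ 0.62  0.53 -1.21  1.23  0.49  1.7   0.82] [0.63855725 0.07839446 0.34377574] [[-0.963, 0.269, -0.001], [0.269, 0.963, -0.0], [0.001, -0.001, -1.0]]
```

View pics/v5.png

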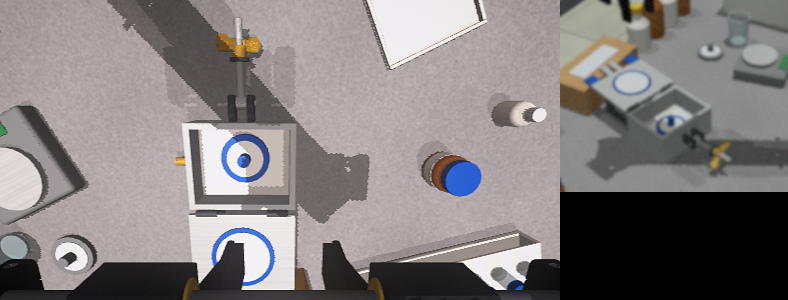

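The lid is flipped, and its inner face shows at (243,258). The cassette is inside the box with its knob at about (244,160), and the tray's corner is at (390,68).

```bash
cat > m3.py <<'E'
from h import *
pts=[]
T=tool();c=robot.capture("wrist");C=cam(c);im=c["img"];print(T[0].round(4))
h=cv2.cvtColor(im,cv2.COLOR_RGB2HSV);m=cv2.inRange(h,(105,120,40),(130,255,255))
import sys
x0,y0,x1,y1=map(int,sys.argv[1:5])
M=np.zeros_like(m);M[y0:y1,x0:x1]=m[y0:y1,x0:x1]
n,l,st,ce=cv2.connectedComponentsWithStats(M)
for i in range(1,n):
    if st[i,4]>40:
        k=np.vstack(cv2.findContours((l==i).astype(np.uint8),0,1)[0]);e=cv2.fitEllipse(cv2.convexHull(k))
        print(st[i].tolist(),"ell",np.round(e[0],1),np.round(e[1],1),"z.037",plane(C,e[0],.037).round(4),"z.061",plane(C,e[0],.061).round(4))
E
python3 m3.py 200 120 285 200
```

```text
[0.6386 0.0789 0.3437]
[221, 134, 48, 49, 705] ell [244.4 157.9] [47.2 48. ] z.037 [0.6186 0.0244 0.037 ] z.061 [0.6155 0.0283 0.061 ]
[237, 154, 12, 14, 122] ell [242.8 160.6] [11.2 14.2] z.037 [0.6218 0.0209 0.037 ] z.061 [0.6185 0.0249 0.061 ]
```

Scaled: 0.183 m is 7.32, 0.16 m is 6.4.

Call:
jog_arm(steps=[{"trans":[0.16,-1.2,1.6]},{"trans":[0.16,-2.32,3.2]},{"trans":[0.16,-2.32,4.8]},{"trans":[0.16,-2.32,6.4]},{"trans":[0.16,-2.32,7.32]},{"trans":[0.16,-2.32,7.32]},{"trans":[0.16,-2.32,7.32]},{"trans":[0.16,-2.32,7.32]}], aperture=0.05)

```text
t: 16.5
tool_pos: [0.6197, 0.0255, 0.1635]
orientation: [0.001, 0.135, 0.991, 0.001]
wrist_force: [0.1, 0.3, -0.2]
gripper_width: 0.0499
gripper_force: 0.0
```

```bash
python3 m3.py 180 60 400 260
```

```text
[0.6197 0.0255 0.1635]
[245, 156, 75, 74, 1746] ell [282.1 192.7] [73.7 74.2] z.037 [0.6176 0.0241 0.037 ] z.061 [0.611 0.026 0.061]
[273, 187, 19, 26, 349] ell [282.  199.6] [19.  25.2] z.037 [0.6241 0.0222 0.037 ] z.061 [0.6169 0.0243 0.061 ]
```

Scaled: 0.001 m is 0.04, 0.121 m is 4.84.

Call:
jog_arm(steps=[{"trans":[0.04,-0.08,1.6]},{"trans":[0.04,-0.08,3.2]},{"trans":[0.04,-0.08,4]},{"trans":[0.04,-0.08,4.6]},{"trans":[0.04,-0.08,4.84]},{"trans":[0.04,-0.08,4.84]},{"trans":[0.04,-0.08,4.84]}], aperture=0.05)

```text
t: 17.25
tool_pos: [0.618, 0.0236, 0.042]
orientation: [0.001, 0.135, 0.991, 0.0]
wrist_force: [0.4, -0.8, -0.0]
gripper_width: 0.05
gripper_force: 0.0
```

Call:
jog_arm(steps=[{},{},{},{}], aperture=0)

```text
t: 17.65
tool_pos: [0.6171, 0.0231, 0.0408]
orientation: [0.0, 0.135, 0.991, -0.0]
wrist_force: [-0.2, -0.9, -0.4]
gripper_width: 0.0257
gripper_force: 0.0
```

Call:
jog_arm(steps=[{},{},{}])

```text
t: 17.95
tool_pos: [0.6171, 0.0233, 0.0407]
orientation: [0.0, 0.135, 0.991, 0.0]
wrist_force: [0.7, 0.6, 1.1]
gripper_width: 0.0169
gripper_force: 30.0
```

Call:
jog_arm(steps=[{"trans":[0,0,-0.4]},{"trans":[0,0,-1.2]},{"trans":[0,0,-2.4]},{"trans":[0,0,-3.6]},{"trans":[0,0,-4.8]},{"trans":[0,0,-6]},{"trans":[0,0,-6]}])

```text
t: 18.65
tool_pos: [0.6194, 0.0245, 0.1968]
orientation: [0.004, 0.135, 0.991, 0.001]
wrist_force: [-0.1, 0.5, -0.5]
gripper_width: 0.017
gripper_force: 30.0
```

Call:
jog_arm(steps=[{"trans":[0.72,0.8,0]},{"trans":[1.6,1.8,0]},{"trans":[2.6,2.96,0]},{"trans":[3.6,4.08,0]},{"trans":[4.6,5.24,0]},{"trans":[5.6,6.36,0]},{"trans":[6.6,7.52,0]},{"trans":[7.6,8.64,0]},{"trans":[8.2,9.32,0]},{"trans":[8.58,9.76,0]},{"trans":[8.58,9.76,0]},{"trans":[8.58,9.76,0]}])

```text
t: 19.85
tool_pos: [0.4757, 0.3152, 0.1908]
orientation: [0.0, 0.135, 0.991, -0.0]
wrist_force: [0.6, -0.0, -0.7]
gripper_width: 0.0167
gripper_force: 30.0
```

Call:
jog_arm(steps=[{},{},{}])

```text
t: 20.15
tool_pos: [0.4762, 0.3147, 0.1904]
orientation: [-0.0, 0.136, 0.991, -0.0]
wrist_force: [0.0, 0.0, -0.2]
gripper_width: 0.0174
gripper_force: 30.0
```

```bash
python3 - <<'E'
from h import *
T=tool();c=robot.capture("wrist");C=cam(c);im=c["img"];print(T[0].round(4))
cv2.imwrite("pics/w6.png",im[:,:,::-1])
b,_=blobs(im,(0,0,190),(180,40,255),(0,0,560,420),300);print(b)
E
```

```text
[0.4762 0.3147 0.1904]
[([385.3, 153.3], 40342, [207, 7, 334, 283]), ([120.7, 82.2], 1297, [90, 51, 55, 63]), ([133.2, 225.5], 8798, [49, 164, 174, 126]), ([28.0, 222.4], 1586, [0, 186, 66, 66]), ([276.5, 335.9], 926, [251, 320, 55, 30]), ([90.3, 354.4], 1215, [59, 345, 68, 21])]
```

View pics/w6.png

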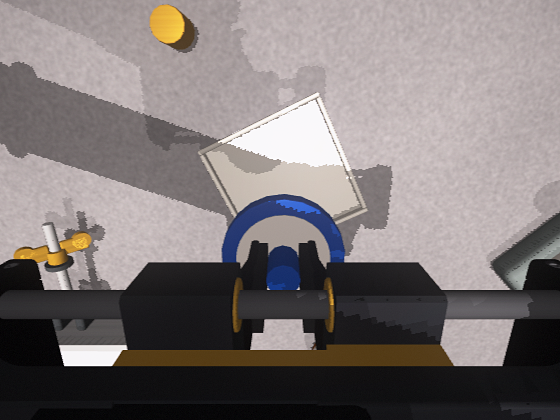

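The cassette hangs level over the tray. Three tray rim corners show at (200,153), (319,93) and (367,214), and they give the tray's centre.

```bash
python3 - <<'E'
from h import *
T=tool();C=cam(robot.capture("wrist"))
P=[plane(C,p,.016) for p in((200,153),(319,93),(367,214))];print(np.round(P,4).tolist(),np.linalg.norm(P[0]-P[1]),np.linalg.norm(P[1]-P[2]))
m=(P[0]+P[2])/2;print(m,"tool shift",T[1].T@(m-T[0]),T[0])
E
```

```text
[[0.4215, 0.2383, 0.016], [0.3971, 0.3729, 0.016], [0.5357, 0.3945, 0.016]] 0.13681369959316697 0.14025971551473757
[0.47856474 0.31640421 0.016     ] tool shift [-0.00203675  0.00220373  0.17445795] [0.47603265 0.31487397 0.19045867]
```

Call:
jog_arm(steps=[{"trans":[-0.08,0.08,1.2]},{"trans":[-0.08,0.08,2.4]},{"trans":[-0.08,0.08,3.6]},{"trans":[-0.08,0.08,4.8]},{"trans":[-0.08,0.08,5.8]},{"trans":[-0.08,0.08,6.32]},{"trans":[-0.08,0.08,6.52]},{"trans":[-0.08,0.08,6.64]},{"trans":[-0.08,0.08,6.72]},{"trans":[-0.08,0.08,6.72]},{"trans":[-0.08,0.08,6.72]}])

```text
t: 21.35
tool_pos: [0.4785, 0.3173, 0.0233]
orientation: [0.001, 0.135, 0.991, 0.0]
wrist_force: [-1.0, 0.1, -0.9]
gripper_width: 0.017
gripper_force: 30.0
```

```bash
python3 -c "
from h import *
print(tool()[0],robot.sense()['wrist_force'])"
```

```text
[0.47854972 0.31728694 0.02332679] [-1.02246971  0.14415558 -0.93450765]
```

Not yet in contact (wrist force about -1 N), so I'll lower in 1 mm steps.

Call:
jog_arm(steps=[{"trans":[0,0,0.04]},{"trans":[0,0,0.04]},{"trans":[0,0,0.04]}])

```text
t: 21.65
tool_pos: [0.4781, 0.317, 0.0216]
orientation: [0.0, 0.135, 0.991, -0.0]
wrist_force: [0.4, 0.2, -0.1]
gripper_width: 0.0173
gripper_force: 30.0
```

Call:
jog_arm(steps=[{"trans":[0,0,0.04]},{"trans":[0,0,0.04]},{"trans":[0,0,0.04]}])

```text
t: 21.95
tool_pos: [0.4781, 0.3171, 0.0207]
orientation: [0.0, 0.135, 0.991, 0.0]
wrist_force: [0.4, -0.5, 1.3]
gripper_width: 0.0173
gripper_force: 30.0
```

Call:
jog_arm(steps=[{"trans":[0,0,0.04]},{"trans":[0,0,0.04]},{"trans":[0,0,0.04]}])

```text
t: 22.25
tool_pos: [0.4782, 0.3171, 0.0206]
orientation: [0.0, 0.135, 0.991, -0.0]
wrist_force: [-1.7, -3.0, 8.6]
gripper_width: 0.0173
gripper_force: 30.0
```

Contact at 8.6 N and z of about 0.0206, as expected. Releasing and retreating.

Call:
jog_arm(steps=[{"trans":[0,0,-0.04]},{"trans":[0,0,-0.04]},{"trans":[0,0,-0.04]},{"trans":[0,0,-0.04]},{"trans":[0,0,-0.04]}], aperture=0.045)

```text
t: 22.75
tool_pos: [0.4779, 0.317, 0.0203]
orientation: [-0.0, 0.135, 0.991, -0.0]
wrist_force: [0.9, 0.6, 0.3]
gripper_width: 0.0434
gripper_force: 0.0
```

Call:
jog_arm(steps=[{"trans":[0,0,-0.4]},{"trans":[0,0,-1.2]},{"trans":[0,0,-2.8]},{"trans":[0,0,-4.4]},{"trans":[0,0,-6]},{"trans":[0,0,-7.6]},{"trans":[0,0,-7.6]},{"trans":[0,0,-7.6]}])

```text
t: 23.55
tool_pos: [0.4783, 0.3175, 0.2119]
orientation: [0.001, 0.135, 0.991, 0.0]
wrist_force: [-0.0, 0.7, 0.4]
gripper_width: 0.0448
gripper_force: 0.0
```

```bash
python3 - <<'E'
from h import *
T=tool();c=robot.capture('wrist');print(T[0])
A=robot.capture("scene")["img"][130:330,230:440];B=robot.capture('side')['img'][110:380,140:340]
f=lambda i:cv2.resize(i,(260,300))
cv2.imwrite("pics/v7.png",np.hstack([f(A),f(B),cv2.resize(c["img"],(280,210))[:300] if 0 else cv2.copyMakeBorder(cv2.resize(c["img"],(280,210)),0,90,0,0,0)])[:,:,::-1])
E
python3 m3.py 150 50 450 250
```

```text
[0.47833609 0.31749603 0.21185685]
[0.4775 0.3164 0.2094]
[254, 150, 61, 61, 1143] ell [283.9 180. ] [60.5 61.3] z.037 [0.474  0.3168 0.037 ] z.061 [0.4684 0.3183 0.061 ]
[277, 179, 15, 16, 190] ell [284.  186.2] [15.3 15.6] z.037 [0.4806 0.315  0.037 ] z.061 [0.4746 0.3167 0.061 ]
```

View pics/v7.png

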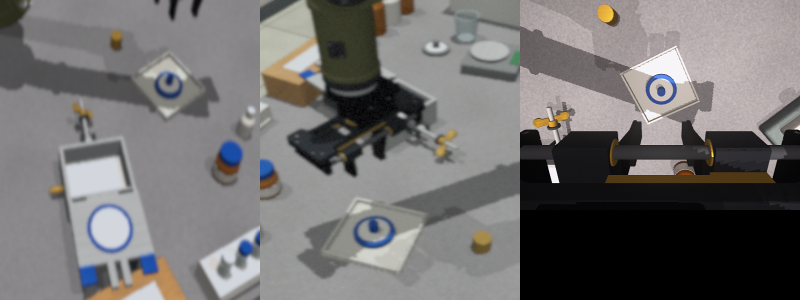

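The cassette sits flat, knob up, in the middle of the tray. The lid is on its rests, the bolt lies forward and the bystanders are in place, so I'm handing in.

```bash
python3 -c "
from cell import robot
print(robot.close_job())"
```

```text
the job is handed in; nothing more can be done
None
```

The press is open, with the wing nut unscrewed, the bolt lying forward and the lid flipped onto its rests; the cassette stands knob up in the middle of the tray, and the job was handed in at about 24 s (no verdict was returned).

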